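# Fish the spacer bush out of a hat block with sprung tongs

### The job

The brass spacer bush has been left at the bottom of the spindle socket of the leaning hat block. First stand the toppled tin upright on the bench and let go of it; then take the long sprung tongs from their stand, squeeze them shut on the bush down in the socket, lift it out, lower it with the tongs into the tin and let it go there, and put the tongs back tips down in their stand. Never touch the bush with the gripper itself, and leave the other things on the bench where they are.

Things in the scene. Friction and masses are not known exactly. Their poses are not given: they have to be found in the camera images.
- tin_mid (a point): Centre of the plain metal tin, an open can 60 mm across and 65 mm tall, wall 2.5 mm, floor 4 mm, 80 to 170 g: on its axis, half-way up. z points from base to open mouth. It starts lying on its side (point 30 mm up, z level, mouth facing ahead and to the robot's left) and does not roll by itself. Standing, the point is 32.5 mm up.
- tongs_grip (a point): Sprung steel tongs (big tweezers), 137 mm long, 65 g, tips down in the stand: two arms joined by a bend at the top. Point on their axis between the ribbed thumb pads, 96 mm above the tip ends, 41 mm below the top. z up the axis, away from the tips; arms close along y. Pads 13 mm wide, 30 mm long, 26 mm over their outsides when free. Spring: 4 N at first squeeze, 13 N at 21.3 mm.
- tongs_tip (a point): Midway between the tongs' flat tips (10 mm wide, 16 mm long, 3 mm thick), 8 mm above the tip ends; axes as tongs_grip. Width over the thumb pads sets the gap inside the tips: 26 mm gives 36 (free), 24.8 gives 31, 23.6 gives 27, 21.3 gives 18 (touching the bush); outside is 6 mm more. Carry part-squeezed; 30 to 40 N on the pads holds the bush firmly.
- bush_mid (a point): Centre of the brass spacer bush, a plain tube 18 mm in outer diameter and 20 mm long, 20 to 35 g; z along its axis. It stands in a 22 mm wide, 4 mm deep recess in the middle of the socket's bottom, so 16 mm of it stand clear of the socket's floor.
- hatblock: Wooden hat block, oval, 158 by 139 mm, 105 mm high, fixed crown down in a plywood cradle, leaning 25 degrees towards the robot. Origin: centre of the mouth of the round spindle socket in its flat underside, which faces up. z points out along the socket, 25 degrees off vertical; y is level. Socket: 46 mm across, 50 mm deep to its floor (54 mm in the recess).
- stand: Fixed dark wooden tool stand, 60 x 100 x 55 mm high (x, y, z), origin at the centre of its underside. In the middle of its top is an upright rectangular well, 16 mm (x) by 50 mm (y), 45 mm deep, where the tongs stand with their arms spread along y; its floor is 10 mm above the bench.
- pincushion: Bystander: round pincushion on a metal foot, 64 mm across, 90 mm high; origin under its centre.
- snips: Bystander: black thread snips lying flat, 110 mm long, 6 mm high; origin under the middle.
- cone_a: Bystander: cream thread cone, 64 mm across, 98 mm high; origin under its centre.
- spool: Bystander: small wooden thread spool, 34 mm across, 45 mm high; origin under its centre.
- hatbrush: Bystander: wooden hat brush lying bristles down, 170 x 45 mm, 38 mm high; origin under its centre.
- tolliker: Bystander: flat wooden hatter's shaping tool lying near the far edge, 85 x 50 mm, 26 mm high; origin under its centre.
- chalk: Bystander: thin white tailor's chalk, 45 x 38 mm, 7 mm high; origin under its centre.
Mind the look-alikes: they are no part of the job. Leave any turquoise look-alike of the part that bears tin_mid alone.

How it is judged:
On the way, in this order (a step that is already met when the one before it is completed fails the run):
1. the tin stands upright on the bench, let go of (angle between tin_mid's own z axis and vertical below 0.1 rad and height (world z) of tin_mid below 0.038 m and contact force between the fingers and tin below 0.1 N), for 0.2 s.
2. the tongs are taken up by the gripper, clear of the stand (z of tongs_tip in the frame of stand above 0.05 m and contact force between the fingers and tongs above 1 N), for 0.1 s.
3. the tongs grip the bush down in the socket (contact force between tongs and bush above 1 N and z of each of bush_mid, tongs_tip in the frame of hatblock below -0.02 m), for 0.1 s.
4. the bush is out of the socket, held in the tongs (contact force between tongs and bush above 1 N and z of bush_mid in the frame of hatblock above 0.015 m), for 0.1 s.
5. the bush is lowered into the standing tin, still held in the tongs, its centre below the rim (contact force between tongs and bush above 0.5 N and horizontal distance between bush_mid and tin_mid below 0.028 m and z of bush_mid in the frame of tin_mid below 0.03 m), for 0.05 s.
At the end, for the whole second after the job is handed in: The tin stands upright on the bench (within 6 degrees) with the bush on its floor (bush centre below the tin's half height); the tongs stand tips down in the well of their stand, tips within 14 mm of its floor, leaning less than 17 degrees (angle between tin_mid's own z axis and vertical below 0.1 rad and height (world z) of tin_mid between 0.028 and 0.038 m and horizontal distance between bush_mid and tin_mid below 0.028 m and z of bush_mid in the frame of tin_mid between -0.03 and 0 m and z of tongs_tip in the frame of stand between 0.008 and 0.032 m and x of tongs_tip in the frame of stand between -0.012 and 0.012 m and y of tongs_tip in the frame of stand between -0.027 and 0.027 m and angle between tongs_tip's own z axis and vertical below 0.3 rad); the robot touches nothing.
It fails at once if the gripper itself touches the bush (contact force between the fingers and bush above 0.5 N).
It fails at once if a bystander on the bench is moved more than 30 mm (distance of any of pincushion, snips, cone_a, spool, hatbrush, tolliker, chalk from where it was at the start of the episode above 0.03 m).
It also fails if it takes over 70 s, if anything falls off the work surface, if the arm or the gripper's body presses on something with over 40 N, if the wrist force passes 120 N, or if a joint passes its speed limit or range.

### The arm

A 6-joint arm with a two-finger parallel gripper is mounted at the origin on the work surface. World frame = base frame: x ahead of the robot, y to its left, z up, the work surface at z = 0. Lengths are in m, angles in rad, forces in N, time in s.
With the tool pointing down it reaches from about 0.35 to 1 m from the base axis. Payload 7.1 kg.
Tool frame: the origin (TCP) lies at the very end of the fingers, on their centre line; the grasp point (between the pads) lies 19 mm behind it; z points along the fingers, y is the line along which they close (so a half turn about z gives the same grasp; the last joint's range is limited). The gripper opens to 85 mm and grips with 20 to 120 N. Pads are 22 mm wide; open, the fingers measure 114 mm over their backs; the gripper's body (76 mm by 85 mm) begins 54 mm behind the grasp point. The pads swing forward as they close: fully open they stand 13 mm farther back than shut.
Start: joints at [-1.312, 0.423, 1.63, -0, 1.089, -0.019], TCP at [0.171, -0.601, 0.231] pointing down, gripper open.
Joint ranges: [-3, 3], [-0.9, 2.11], [0.09, 2.58], [-1.31, 4.45], [0.11, 2.69], [-2.54, 2.54]. Speed limits (rad/s): [2.39, 2.39, 3.01, 3.14, 3.14, 3.14].

### API

Orientations are given as a unit quaternion [w, x, y, z].
In Python, from plant import monitor, eyes, sign_off gives the robot as it stands.
- The arm moves only by the tool arm_command, never from a script. Its arguments are lists of equal length, an entry for each row: "turn": the turn, a rotation vector about the world's x, y, z normalised to -1 to 1, where 1 is 1.5 rad, a list of three; "linear": the shift along the world's x, y, z normalised to -1 to 1, where 1 is 0.2 m, a list of three; "jaw": the closure, from -1 (fully open) to 1 (shut). In form: {"turn": [[wx, wy, wz], ...], "linear": [[dx, dy, dz], ...], "jaw": [jaw, ...]}. A call has 1 to 10 rows; each row is the pose to reach, as a shift and turn from the pose commanded when the call began; what a row does not reach only later rows make up. A row lasts 1/8 s, in which the tool goes at most 62.5 mm and 10.7 degrees, less where a joint would pass 70% of its speed; a pose out of reach is approached as far as the arm can. A call with a number of a shift or a turn outside -1 to 1 is refused whole. A call with a gripper value outside its range is refused whole. The fingers move at their own pace and stop on an object; "squeeze" is the grip in N (left out, the last holds). Time passes only in rows, so rows that repeat a pose let the fingers close. It gives the time, the measured TCP pose, the force, the opening and the grip force at its end, in the units of the state.
- monitor.state(): the state, without advancing time (a new reading comes with each control period).
- eyes.read_camera(name): name is "side" or "top"; returns the picture (480x640x3 uint8, red, green, blue); there is no depth.
- eyes.camera_info(name): a dict with "camera_matrix" (3x3 intrinsics, pixels), "eye" and "attitude" of the camera in the world. Camera axes: x right, y down, z forward; pixel columns grow to the right and rows downward; lengths in m; the calibration is good to about 2 mm. A picture is of the moment at which its call begins. camera_info takes no time and is no camera call.
- sign_off(): hands the job in; it is judged then, once.
The state is a dict: "time_s": time; "joints": joint angles; "joint_velocities": joint speeds; "tau": joint torques, N m; "position": TCP position; "tcp_rot": TCP orientation; "wrist_force": force on the tool from outside, world axes, zero at the start; "wrist_torque": the same for the moment, N m; "finger_gap": finger opening in m; "grasp_force": force on a finger pad.
Only numpy, scipy, OpenCV 4.12 (cv2) and the standard library are available. Lean on these libraries where they do the work, as an engineer would, in place of code of your own. Each camera call takes 0.05 s, during which the arm holds its last target. There are 200 camera calls.

## Working session

There is one attempt and no reset: what is moved stays moved. The work goes in short steps, Python scripts to look and compute and a tool call to move; the robot and the scene stay as the last step left them, time stands still between calls to the robot, and variables do not carry over. Pictures are saved under pics/ and viewed, at most 10 in all, crops included, and the job is handed in when it is done.

Besides the shell and the picture viewer there is one more tool, called after "Emit:" in YAML: its name, and indented under it one key for each argument. arm_command: Moves the arm, as the interface text tells. Scaled input: -1 to 1 covers 0.2 m each way for a shift and 1.5 rad each way for a turn. Its arguments: {"type":"object","properties":{"turn":{"type":"array","items":{"type":"array","items":{"type":"number"}}},"linear":{"type":"array","items":{"type":"array","items":{"type":"number"}}},"jaw":{"type":"array","items":{"type":"number"}},"squeeze":{"type":"number"}},"required":["turn","linear","jaw"]}

```bash
ls; mkdir -p pics
python3 - <<'E'
from plant import monitor, eyes
import cv2
print(monitor.state())
for n in ("side","top"):
    print(n,eyes.camera_info(n))
    cv2.imwrite(f"pics/{n}0.png",eyes.read_camera(n)[:,:,::-1])
E
```

```text
pics
{'time_s': 0.0, 'joints': array([-1.31203665e+00,  4.23839905e-01,  1.63074950e+00,  1.70227566e-05,
        1.08860941e+00, -1.90050584e-02]), 'joint_velocities': array([ 0.00097601, -0.00122142, -0.00081096, -0.00095096, -0.00087302,
       -0.00010795]), 'tau': array([ 2.92252582e-03, -5.57381344e+01, -2.81739557e+01,  5.69833639e-05,
        7.51888758e-03, -4.72346983e-06]), 'position': array([ 0.17125572, -0.60047177,  0.23052291]), 'tcp_rot': array([-7.98220358e-04,  9.90371564e-01,  1.38432370e-01, -8.85572738e-05]), 'wrist_force': array([ 0.46619974,  0.4525129 , -0.742588  ]), 'wrist_torque': array([ 0.01496348,  0.05490954, -0.01138725]), 'grasp_force': 0.0, 'finger_gap': 0.08526216748861173}
side {'camera_matrix': array([[472.21836588,   0.        , 318.22504394],
       [  0.        , 472.21836588, 237.58345136],
       [  0.        ,   0.        ,   1.        ]]), 'eye': array([ 0.34536965, -0.75462206,  0.67423122]), 'attitude': array([-0.431672  ,  0.89063627, -0.12480851,  0.06963595])}
top {'camera_matrix': array([[558.66356388,   0.        , 324.17152783],
       [  0.        , 558.66356388, 239.70111543],
       [  0.        ,   0.        ,   1.        ]]), 'eye': array([ 0.34058733, -0.0262588 ,  1.13338457]), 'attitude': array([ 0.07973865, -0.66848909,  0.73463567, -0.08411018])}
```

View pics/top0.png

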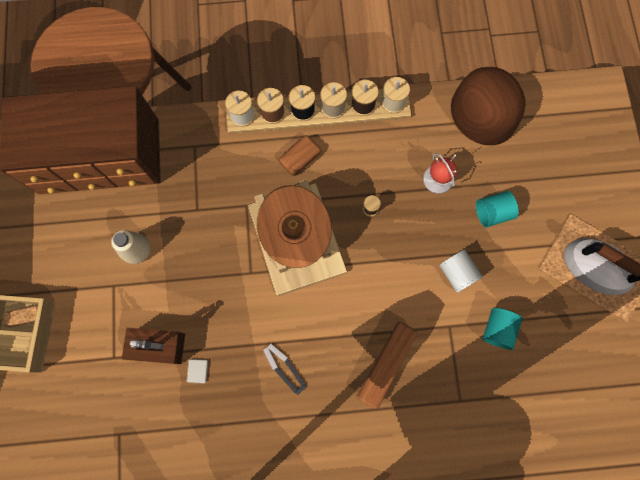

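View pics/side0.png

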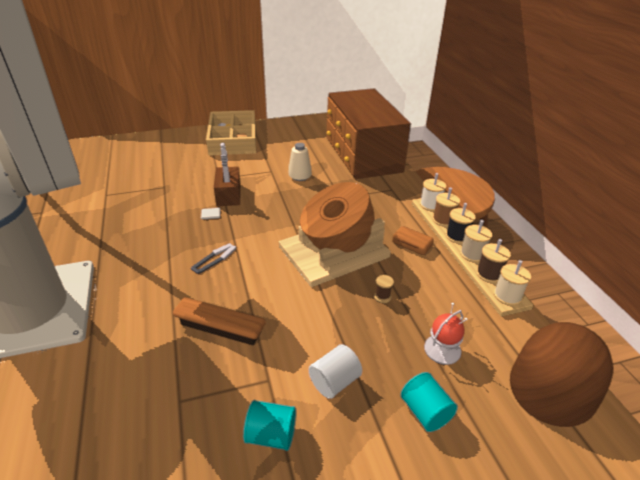

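Candidates for the tin: the plain grey one at top (460,271), and turquoise ones at (497,208) and (503,328). The grey one fits "plain metal", and the turquoise ones are the look-alikes. I'll confirm that in an enlarged crop that also shows the tongs and the block.

```bash
cat > h.py <<'E'
import numpy as np, cv2
from scipy.spatial.transform import Rotation as R
from plant import monitor, eyes
def cam(n):
    c=eyes.camera_info(n); q=c['attitude']
    return c['camera_matrix'],np.array(c['eye']),R.from_quat([q[1],q[2],q[3],q[0]]).as_matrix()
def ray(n,u,v):
    K,e,A=cam(n); return e,A@np.linalg.inv(K)@[u,v,1]
def onz(n,u,v,z):
    e,d=ray(n,u,v); return e+d*(z-e[2])/d[2]
def proj(n,p):
    K,e,A=cam(n); x=K@(A.T@(np.asarray(p,float)-e)); return x[:2]/x[2]
def tri(a,b):
    M=[];r=[]
    for n,(u,v) in (("top",a),("side",b)):
        e,d=ray(n,u,v); d/=np.linalg.norm(d); P=np.eye(3)-np.outer(d,d); M.append(P); r.append(P@e)
    x=np.linalg.lstsq(np.vstack(M),np.hstack(r),rcond=None)[0]
    return x,[np.round(proj("top",x)-a,1),np.round(proj("side",x)-b,1)]
def shot(n): return eyes.read_camera(n)[:,:,::-1].copy()
def tile(specs,name,cols=2,w=400,h=300):
    # specs: (img,u0,v0,width) crops with 4:3 aspect
    T=[]
    for im,u,v,cw in specs:
        ch=cw*h//w; T.append(cv2.resize(im[v:v+ch,u:u+cw],(w,h),interpolation=cv2.INTER_CUBIC))
    rows=[np.hstack(T[i:i+cols]) for i in range(0,len(T),cols)]
    cv2.imwrite(name,np.vstack(rows))
E
python3 - <<'E'
from h import *
t=cv2.imread("pics/top0.png");s=cv2.imread("pics/side0.png")
tile([(t,420,240,80),(t,115,320,80),(t,240,175,120),(s,190,130,80)],"pics/c1.png")
for n,u,v,z in [("top",460,271,.03),("top",154,346,.055),("top",294,227,.12)]: print(onz(n,u,v,z))
E
```

```text
[ 0.51114714 -0.31001981  0.03      ]
[0.41892278 0.29637246 0.055     ]
[0.60940742 0.01008518 0.12      ]
```

View pics/c1.png

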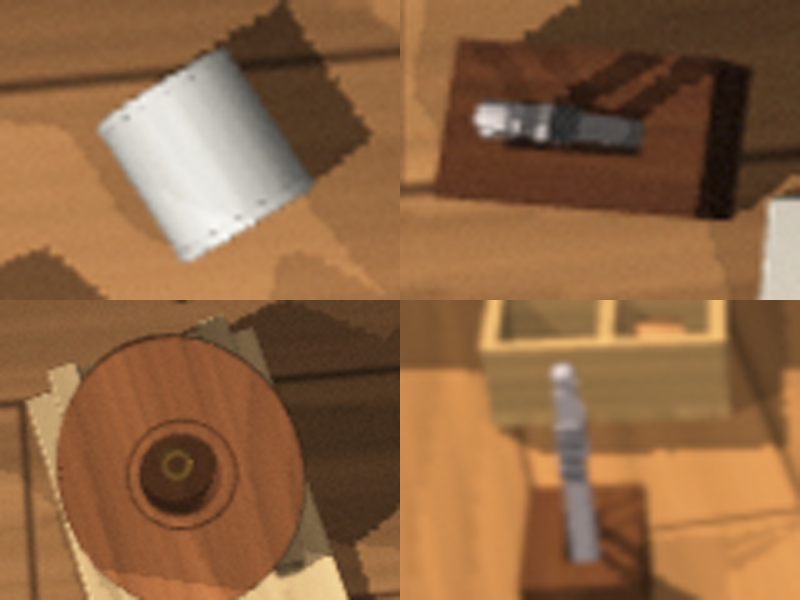

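Crop c1 confirms the grey tin, lying at top ~(461,271) with its axis towards the upper left. It also shows the stand with the tongs at ~(150,345), and the socket mouth at ~(293.6,227) with the bush at (293,224). Next I'll fit the socket rim, the stand and the tin numerically.

Run:
```python
from h import *
from scipy.optimize import least_squares
t=cv2.imread("pics/top0.png");s=cv2.imread("pics/side0.png")
# tin axis from top-view ends, silhouette at axis height
a=onz("top",452.6,258,.03);b=onz("top",469.8,284.9,.03)
print("tin",(a+b)/2,"len",np.linalg.norm(a-b),"m az",np.degrees(np.arctan2(*(a-b)[1::-1])))
# stand top corners, crop c1 tile 2 (scale 5): (460,40),(710,60)?,(700,215),(435,195)
for u,v in [(460-400,40),(712-400,65),(697-400,214),(436-400,194)]:
    print("stand",onz("top",115+u/5,320+v/5,.055))
# dark hole
H={}
for n,im,(u,v) in (("top",t,(293,229)),("side",s,(334,208))):
    g=cv2.cvtColor(im,cv2.COLOR_BGR2GRAY); c=g[v-22:v+22,u-26:u+26]
    th,m=cv2.threshold(c,0,255,cv2.THRESH_BINARY_INV+cv2.THRESH_OTSU)
    print(n,th)
    H[n]=cv2.resize(im[v-40:v+40,u-53:u+53],(800,600),interpolation=cv2.INTER_CUBIC)
cv2.imwrite("pics/c2.png",np.hstack([cv2.resize(H['top'],(400,300)),cv2.resize(H['side'],(400,300))]))
tile([(s,308,188,52),(s,280,330,120),(s,205,160,52),(s,205,135,40)],"pics/c2.png")
```

```text
tin [ 0.51017966 -0.31219648  0.03      ] len 0.06291928833610887 m az 24.45460178205901
stand [0.45775149 0.34712889 0.055     ]
stand [0.43920301 0.25122255 0.055     ]
stand [0.38405549 0.25871617 0.055     ]
stand [0.40070886 0.35690501 0.055     ]
top 77.0
side 102.0
```

View pics/c2.png

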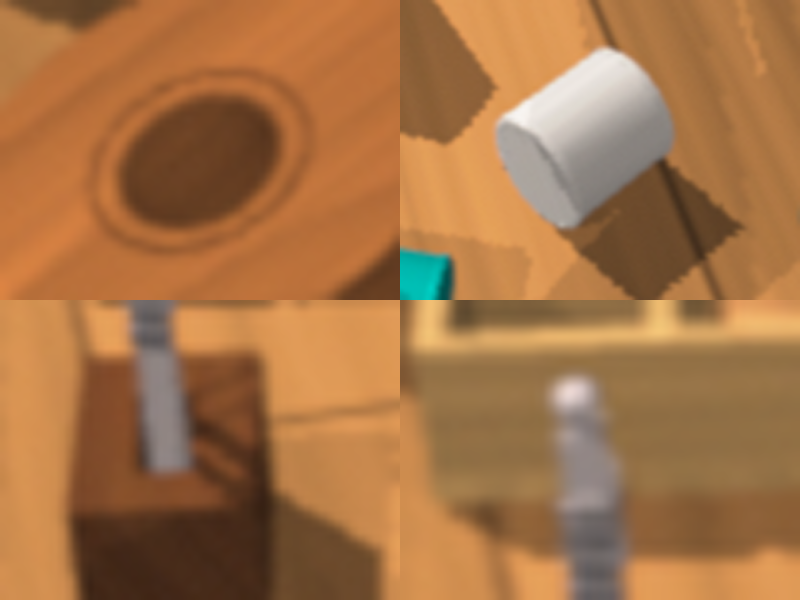

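Run:
```python
from h import *
from scipy.optimize import least_squares
print("tongs top",tri((133,344),(222.2,144.3)))
a=onz("top",278,293,.01);b=onz("top",346,270,.01);d=a-b
print("cradle yaw",np.degrees(np.arctan2(-d[0],d[1])),a,b)
th=np.linspace(0,2*np.pi,60)
def frame(yaw):  # hat z leans to -x (robot) rotated by yaw
    return R.from_euler('z',yaw).as_matrix()@R.from_euler('y',-25,degrees=True).as_matrix()
def ext(n,o,F):
    P=[proj(n,o+F@[.023*np.cos(k),.023*np.sin(k),0]) for k in th]
    P=np.array(P); return np.r_[P.min(0),P.max(0)]
top=np.r_[240+np.array([140,217])/3.333,175+np.array([132,215])/3.333]
sd=np.r_[308+np.array([119,279])/7.69,188+np.array([95,228])/7.69]
def res(p):
    F=frame(p[3]);o=p[:3]
    r=np.r_[ext("top",o,F)-top[[0,2,1,3]],ext("side",o,F)-sd[[0,2,1,3]],proj("top",o+F@[0,0,-.034])-[240+177/3.333,175+164/3.333]]
    return r
f=least_squares(res,[.61,.01,.12,0.2]);print(f.x,np.degrees(f.x[3]),np.round(f.fun,1))
```

```text
tongs top (array([0.42190621, 0.30731083, 0.14060605]), [array([ 0. , -1.3]), array([-0.9,  0.1])])
cradle yaw 13.479334878189675 [0.50424934 0.05742433 0.01      ] [ 0.53820532 -0.08423756  0.01      ]Traceback (most recent call last):
  File "<stdin>", line 18, in <module>
    return func(*args, **kwargs)
    result = trf(vector_fun.fun, vector_fun.jac, x0, f0, J0, lb, ub, ftol, xtol,
                 gtol, max_nfev, x_scale, loss_function, tr_solver,
                 tr_options.copy(), verbose, callback=callback_wrapped)
    return trf_no_bounds(
        fun, jac, x0, f0, J0, ftol, xtol, gtol, max_nfev, x_scale,
        loss_function, tr_solver, tr_options, verbose, callback=callback)
    J = jac(x)
    self._update_jac()
    ~~~~~~~~~~~~~~~~^^
    self.J = self.jac_wrapped(xp_copy(self.x), f0=self.f)
             ~~~~~~~~~~~~~~~~^^^^^^^^^^^^^^^^^^^^^^^^^^^^
    J, dct = approx_derivative(
             ~~~~~~~~~~~~~~~~~^
        self.fun,
        ^^^^^^^^^
    ...<2 lines>...
        **self.finite_diff_options,
        ^^^^^^^^^^^^^^^^^^^^^^^^^^^
    )
    ^
    J, _nfev = _dense_
[... 260 characters left out ...]
^
    df = [f_eval - f0 for f_eval in f_evals]
                                    ^^^^^^^
    f = np.atleast_1d(self.fun(x, *self.args, **self.kwargs))
                      ~~~~~~~~^^^^^^^^^^^^^^^^^^^^^^^^^^^^^^
    return np.atleast_1d(self.fun(x))
                         ~~~~~~~~^^^
    return self.f(x, *self.args, **self.kwargs)
           ~~~~~~^^^^^^^^^^^^^^^^^^^^^^^^^^^^^^
  File "<stdin>", line 16, in res
  File "<stdin>", line 10, in ext
  File "h.py", line 12, in proj
    K,e,A=cam(n); x=K@(A.T@(np.asarray(p,float)-e)); return x[:2]/x[2]
          ~~~^^^
  File "h.py", line 5, in cam
    c=eyes.camera_info(n); q=c['attitude']
ValueError: time passes only in moves, steps and waits
```

```bash
python3 - <<'E'
s=open('h.py').read()
s=s.replace("def cam(n):\n    c=","from functools import cache\n@cache\ndef cam(n):\n    c=")
s+='''
def here():
    st=monitor.state(); q=st['tcp_rot']; return np.array(st['position']),R.from_quat([q[1],q[2],q[3],q[0]]),st
def tool(z,y):
    z=np.array(z,float);z/=np.linalg.norm(z);y=np.array(y,float);y-=z*(y@z);y/=np.linalg.norm(y)
    return R.from_matrix(np.c_[np.cross(y,z),y,z])
def delta(p0,r0,p,r):
    print("linear",np.round((np.array(p)-p0)/.2,4),"turn",np.round((r*r0.inv()).as_rotvec()/1.5,4))
'''
open('h.py','w').write(s)
E
cat > hat.py <<'E'
from h import *
from scipy.optimize import least_squares
th=np.linspace(0,2*np.pi,60)
def frame(yaw):
    return R.from_euler('z',yaw).as_matrix()@R.from_euler('y',-25,degrees=True).as_matrix()
def ext(n,o,F):
    P=np.array([proj(n,o+F@[.023*np.cos(k),.023*np.sin(k),0]) for k in th]); return np.r_[P.min(0),P.max(0)]
top=np.r_[240+np.array([140,217])/3.333,175+np.array([132,215])/3.333]
sd=np.r_[308+np.array([119,279])/7.69,188+np.array([95,228])/7.69]
def res(p):
    F=frame(p[3]);o=p[:3]
    return np.r_[ext("top",o,F)-top[[0,2,1,3]],ext("side",o,F)-sd[[0,2,1,3]],proj("top",o+F@[0,0,-.034])-[240+177/3.333,175+164/3.333]]
f=least_squares(res,[.61,.01,.12,0.2]);print(f.x,np.degrees(f.x[3]),np.round(f.fun,1))
E
python3 hat.py
python3 - <<'E'
from h import *
p0,r0,st=here();print(st['time_s'],p0)
az=np.radians(24.5);m=np.array([np.cos(az),np.sin(az),0]);y=[np.sin(az),-np.cos(az),0]
a=np.radians(40);U=np.array([0,0,1.])
z=-U*np.cos(a)-m*np.sin(a)
g=np.array([.510,-.312,.030])+.009*m
tcp=g+(.019+.004)*z
r=tool(z,y)
print("tcp",tcp);delta(p0,r0,tcp-.11*z,r);delta(p0,r0,tcp,r)
E
```

```text
[0.61195706 0.01058294 0.11428043 0.18524629] 10.613830371187206 [-0.4 -0.2  0.9 -1.  -0.9  0.4 -0.9  0.1 -0.3 -0.6]
0.1 [ 0.1712853  -0.60054193  0.23059207]
tcp [ 0.50473668 -0.31439863  0.01238098]
linear [ 1.989   1.5773 -0.6697] turn [-0.1618  0.4369  0.0961]
linear [ 1.6673  1.4307 -1.0911] turn [-0.1618  0.4369  0.0961]
```

Emit:
arm_command:
  turn:
    - [-0.08, 0.2, 0.05]
    - [-0.16, 0.437, 0.096]
    - [-0.16, 0.437, 0.096]
    - [-0.162, 0.437, 0.096]
    - [-0.162, 0.437, 0.096]
  linear:
    - [0.25, 0.2, 0]
    - [0.5, 0.4, 0]
    - [0.75, 0.6, 0]
    - [1, 0.79, 0]
    - [1, 0.79, 0]
  jaw: [-1, -1, -1, -1, -1]
  squeeze: 30

```text
time_s: 0.72
position: [0.3766, -0.4386, 0.2289]
tcp_rot: [0.074, 0.917, 0.205, -0.335]
wrist_force: [-0.3, -1.2, -0.9]
finger_gap: 0.0851
grasp_force: 0.0
```

Emit:
arm_command:
  turn:
    - [0, 0, 0]
    - [0, 0, 0]
    - [0, 0, 0]
    - [0, 0, 0]
    - [0, 0, 0]
    - [0, 0, 0]
  linear:
    - [0.25, 0.2, -0.1]
    - [0.5, 0.4, -0.2]
    - [0.75, 0.6, -0.35]
    - [0.99, 0.79, -0.5]
    - [0.99, 0.787, -0.67]
    - [0.99, 0.787, -0.67]
  jaw: [-1, -1, -1, -1, -1, -1]

```text
time_s: 1.48
position: [0.5676, -0.2848, 0.0936]
tcp_rot: [0.072, 0.917, 0.2, -0.337]
wrist_force: [-0.2, -0.2, 1.0]
finger_gap: 0.0857
grasp_force: 0.0
```

Run:
```python
from h import *
p0,r0,st=here();print(st['time_s'],p0,st['joints'],st['finger_gap'],st['wrist_force'])
az=np.radians(24.5);m=np.array([np.cos(az),np.sin(az),0]);y=[np.sin(az),-np.cos(az),0]
a=np.radians(40);U=np.array([0,0,1.])
z=-U*np.cos(a)-m*np.sin(a)
g=np.array([.510,-.312,.030])+.009*m
r=tool(z,y);delta(p0,r0,g+.023*z,r)
t=shot("top");s=shot("side")
tile([(t,400,200,160),(s,250,280,160)],"pics/d1.png")
```

```text
1.475 [ 0.56757117 -0.28477035  0.09361743] [-0.28351709  0.86970084  1.34280204 -0.4347945   1.50726339  1.01580344] 0.08569043553254291 [-0.15993676 -0.15925537  1.0416325 ]
linear [-0.3142 -0.1481 -0.4062] turn [-0.001  -0.0038 -0.0009]
```

View pics/d1.png

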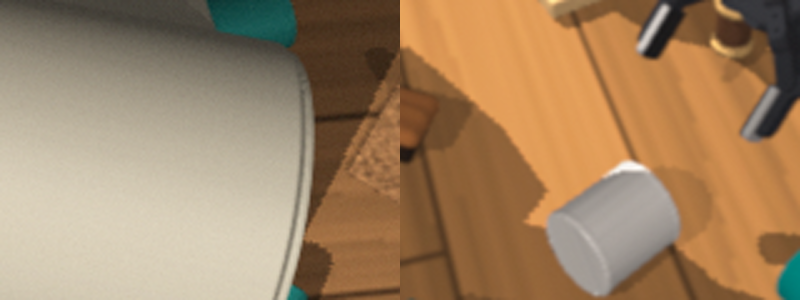

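Side view: the open fingers straddle the tin's axis line, ahead of it, and the tin is undisturbed. Moving in along the tool axis.

Emit:
arm_command:
  turn:
    - [0, 0, 0]
    - [0, 0, 0]
    - [0, 0, 0]
    - [0, 0, 0]
    - [0, 0, 0]
    - [0, 0, 0]
    - [0, 0, 0]
    - [0, 0, 0]
  linear:
    - [-0.08, -0.037, -0.1]
    - [-0.16, -0.074, -0.2]
    - [-0.24, -0.11, -0.3]
    - [-0.314, -0.148, -0.405]
    - [-0.314, -0.148, -0.405]
    - [-0.314, -0.148, -0.405]
    - [-0.314, -0.148, -0.405]
    - [-0.314, -0.148, -0.405]
  jaw: [-1, -1, -1, -1, -0.2, -0.1, 0, 0]
  squeeze: 30

```text
time_s: 2.58
position: [0.508, -0.3161, 0.0184]
tcp_rot: [0.075, 0.918, 0.199, -0.334]
wrist_force: [0.0, -2.5, 7.5]
finger_gap: 0.0594
grasp_force: 33.2
```

Run:
```python
from h import *
p0,r0,st=here();print(st['time_s'],p0,st['finger_gap'],st['grasp_force'],st['wrist_force'])
az=np.radians(24.5);m=np.array([np.cos(az),np.sin(az),0]);y=np.array([np.sin(az),-np.cos(az),0])
rot=R.from_rotvec(np.cross(m,[0,0,1])*np.pi/2)
c0=np.array([.510,-.312,.030])
for k in (.35,.7,1):
    q=R.from_rotvec(np.cross(m,[0,0,1])*np.pi/2*k)
    for cz in (.09,.034): 
        c=c0+.045*m*k; c[2]=cz
        delta(p0,r0,c+q.apply(p0-c0),q*r0)
```

```text
2.575 [ 0.50796131 -0.31611209  0.01837335] 0.05936184739482355 33.1618584615353 [ 0.0197875  -2.50741594  7.53246098]
linear [0.1017 0.0463 0.2993] turn [ 0.152  -0.3335 -0.    ]
linear [0.1017 0.0463 0.0193] turn [ 0.152  -0.3335 -0.    ]
linear [0.1993 0.0908 0.3159] turn [ 0.304 -0.667 -0.   ]
linear [0.1993 0.0908 0.0359] turn [ 0.304 -0.667 -0.   ]
linear [0.2738 0.1248 0.3403] turn [ 0.4343 -0.9529 -0.    ]
linear [0.2738 0.1248 0.0603] turn [ 0.4343 -0.9529 -0.    ]
```

Emit:
arm_command:
  turn:
    - [0, 0, 0]
    - [0.05, -0.1, 0]
    - [0.1, -0.21, 0]
    - [0.145, -0.32, 0]
    - [0.19, -0.43, 0]
    - [0.24, -0.54, 0]
    - [0.3, -0.66, 0]
    - [0.35, -0.77, 0]
    - [0.4, -0.88, 0]
    - [0.434, -0.953, 0]
  linear:
    - [0, 0, 0.15]
    - [0.03, 0.015, 0.3]
    - [0.06, 0.03, 0.31]
    - [0.09, 0.045, 0.32]
    - [0.13, 0.06, 0.325]
    - [0.16, 0.075, 0.33]
    - [0.2, 0.09, 0.335]
    - [0.23, 0.105, 0.34]
    - [0.26, 0.115, 0.345]
    - [0.274, 0.125, 0.36]
  jaw: [0, 0, 0, 0, 0, 0, 0, 0, 0, 0]
  squeeze: 40

```text
time_s: 3.82
position: [0.5616, -0.2893, 0.0887]
tcp_rot: [-0.083, 0.905, 0.198, 0.366]
wrist_force: [-0.3, 1.1, -1.2]
finger_gap: 0.0595
grasp_force: 44.6
```

Emit:
arm_command:
  turn:
    - [0, 0, 0]
  linear:
    - [0, 0, 0]
  jaw: [0]

```text
time_s: 3.95
position: [0.559, -0.2891, 0.0858]
tcp_rot: [-0.085, 0.907, 0.196, 0.362]
wrist_force: [-0.1, -0.4, -0.9]
finger_gap: 0.0592
grasp_force: 44.6
```

Run:
```python
from h import *
p0,r0,st=here();print(st['time_s'],p0,r0.as_matrix()[:,2],st['finger_gap'],st['grasp_force'],st['wrist_force'],st['joints'])
t=shot("top");s=shot("side")
tile([(t,400,180,160),(s,260,240,160)],"pics/d2.png")
```

```text
3.95 [ 0.5589549  -0.28911876  0.0858262 ] [ 0.62399302  0.29592434 -0.7232299 ] 0.05917227084239293 44.59175021649571 [-0.08814555 -0.4051772  -0.94022177] [-0.81727831  0.65743085  1.93799186  1.28215653  0.75586545 -0.74842712]
```

View pics/d2.png

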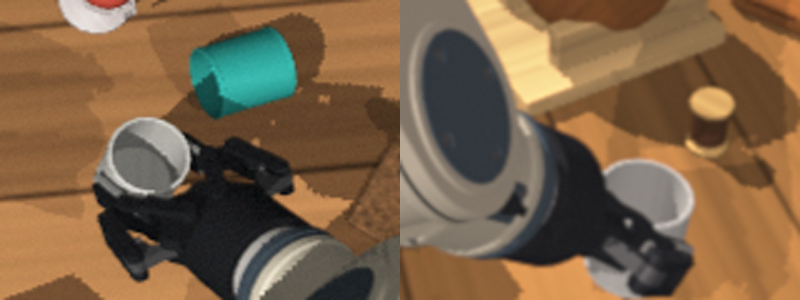

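The tin is held upright in the gripper at top px ~(459,242), clear of the lookalike. I'll add the missing ~6° and lower it.

Emit:
arm_command:
  turn:
    - [0.029, -0.063, 0]
    - [0.029, -0.063, 0]
    - [0.029, -0.063, 0]
    - [0.029, -0.063, 0]
    - [0.029, -0.063, 0]
  linear:
    - [0, 0, -0.1]
    - [0, 0, -0.2]
    - [0, 0, -0.25]
    - [0, 0, -0.27]
    - [0, 0, -0.27]
  jaw: [0, 0, 0, 0, 0]

```text
time_s: 4.68
position: [0.5609, -0.2886, 0.0336]
tcp_rot: [-0.094, 0.886, 0.194, 0.41]
wrist_force: [0.4, 0.1, -2.2]
finger_gap: 0.0595
grasp_force: 44.6
```

Emit:
arm_command:
  turn:
    - [0, 0, 0]
    - [0, 0, 0]
    - [0, 0, 0]
  linear:
    - [0, 0, -0.015]
    - [0, 0, -0.025]
    - [0, 0, -0.025]
  jaw: [0, 0, 0]

```text
time_s: 5.05
position: [0.5603, -0.2888, 0.0281]
tcp_rot: [-0.094, 0.886, 0.193, 0.41]
wrist_force: [-0.0, 0.3, -0.6]
finger_gap: 0.0592
grasp_force: 44.6
```

Emit:
arm_command:
  turn:
    - [0, 0, 0]
    - [0, 0, 0]
  linear:
    - [0, 0, -0.008]
    - [0, 0, -0.012]
  jaw: [0, 0]

```text
time_s: 5.3
position: [0.5603, -0.2888, 0.0257]
tcp_rot: [-0.094, 0.886, 0.193, 0.41]
wrist_force: [-1.9, -0.3, 4.1]
finger_gap: 0.0593
grasp_force: 45.2
```

Contact. I'll open and back off along the tool axis (z tool ≈ (0.70, 0.32, −0.645)).

Emit:
arm_command:
  turn:
    - [0, 0, 0]
    - [0, 0, 0]
    - [0, 0, 0]
    - [0, 0, 0]
    - [0, 0, 0]
    - [0, 0, 0]
    - [0, 0, 0]
    - [0, 0, 0]
  linear:
    - [0, 0, 0]
    - [0, 0, 0]
    - [0, 0, 0]
    - [-0.1, -0.046, 0.1]
    - [-0.2, -0.092, 0.22]
    - [-0.3, -0.138, 0.34]
    - [-0.4, -0.18, 0.6]
    - [-0.4, -0.18, 0.8]
  jaw: [-0.7, -1, -1, -1, -1, -1, -1, -1]

```text
time_s: 6.3
position: [0.4793, -0.3256, 0.1872]
tcp_rot: [-0.094, 0.887, 0.193, 0.41]
wrist_force: [0.3, -0.7, -0.2]
finger_gap: 0.0856
grasp_force: 0.0
```

Run:
```python
from h import *
p0,r0,st=here();print(st['time_s'],p0,st['wrist_force'],r0.as_matrix()[:,1])
ya=np.radians(-10); yv=np.array([-np.sin(ya),np.cos(ya),0]); print(yv)
for y in (yv,-yv): delta(p0,r0,[.421,.304,.25],tool([0,0,-1],y))
```

```text
6.3 [ 0.47927666 -0.32560336  0.18720566] [ 0.33206044 -0.69541903 -0.20706426] [ 0.41848163 -0.90818643 -0.00839801]
[0.17364818 0.98480775 0.        ]
linear [-0.2914  3.148   0.314 ] turn [-0.7487 -0.1037  1.5573]
linear [-0.2914  3.148   0.314 ] turn [-0.0806  0.5815 -0.3758]
```

Emit:
arm_command:
  turn:
    - [-0.01, 0.09, -0.06]
    - [-0.02, 0.2, -0.12]
    - [-0.04, 0.3, -0.18]
    - [-0.06, 0.4, -0.25]
    - [-0.07, 0.5, -0.32]
    - [-0.08, 0.58, -0.376]
  linear:
    - [0, 0, 0.25]
    - [0, 0.2, 0.45]
    - [0, 0.45, 0.5]
    - [0, 0.65, 0.5]
    - [-0.05, 0.85, 0.5]
    - [-0.1, 1, 0.5]
  jaw: [-1, -1, -1, -1, -1, -1]

```text
time_s: 7.05
position: [0.467, -0.1468, 0.2832]
tcp_rot: [-0.051, 0.99, 0.015, 0.131]
wrist_force: [0.5, 0.7, -0.0]
finger_gap: 0.0849
grasp_force: 0.0
```

Emit:
arm_command:
  turn:
    - [0, 0, 0]
    - [0, 0, 0]
    - [0, 0, 0]
    - [0, 0, 0]
    - [0, 0, 0]
  linear:
    - [0, 0.25, 0]
    - [0, 0.5, 0]
    - [-0.1, 0.75, 0]
    - [-0.15, 1, 0]
    - [-0.15, 1, 0]
  jaw: [-1, -1, -1, -1, -1]

```text
time_s: 7.68
position: [0.4359, 0.055, 0.2824]
tcp_rot: [-0.052, 0.99, 0.019, 0.131]
wrist_force: [0.3, -0.6, 0.2]
finger_gap: 0.0856
grasp_force: 0.0
```

Emit:
arm_command:
  turn:
    - [0, 0, 0]
    - [0, 0, 0]
    - [0, 0, 0]
    - [0, 0, 0]
    - [0, 0, 0]
  linear:
    - [0, 0.2, 0]
    - [0, 0.4, 0]
    - [0, 0.6, -0.1]
    - [0, 0.8, -0.2]
    - [0, 0.8, -0.2]
  jaw: [-1, -1, -1, -1, -1]

```text
time_s: 8.3
position: [0.4368, 0.213, 0.2409]
tcp_rot: [-0.051, 0.99, 0.018, 0.13]
wrist_force: [-0.3, -0.7, -0.1]
finger_gap: 0.0852
grasp_force: 0.0
```

Run:
```python
from h import *
p0,r0,st=here();print(st['time_s'],p0,st['joints'],r0.as_matrix()[:,1:])
delta(p0,r0,[.421,.304,.25],tool([0,0,-1],[-.174,-.985,0]))
t=shot("top");s=shot("side")
cv2.imwrite("pics/t2.png",t)
tile([(t,400,200,120),(t,90,280,120),(s,290,270,120),(s,160,80,120)],"pics/d3.png")
```

```text
8.3 [0.4368153  0.21296288 0.24094792] [ 0.43670503  0.09083794  2.09493061 -0.01955355  0.67492104  1.9856454 ] [[ 0.0480836   0.25643575]
 [-0.9941153   0.10621205]
 [-0.09707078 -0.96070792]]
linear [-0.0791  0.4552  0.0453] turn [-0.0533  0.1801 -0.1392]
```

View pics/d3.png

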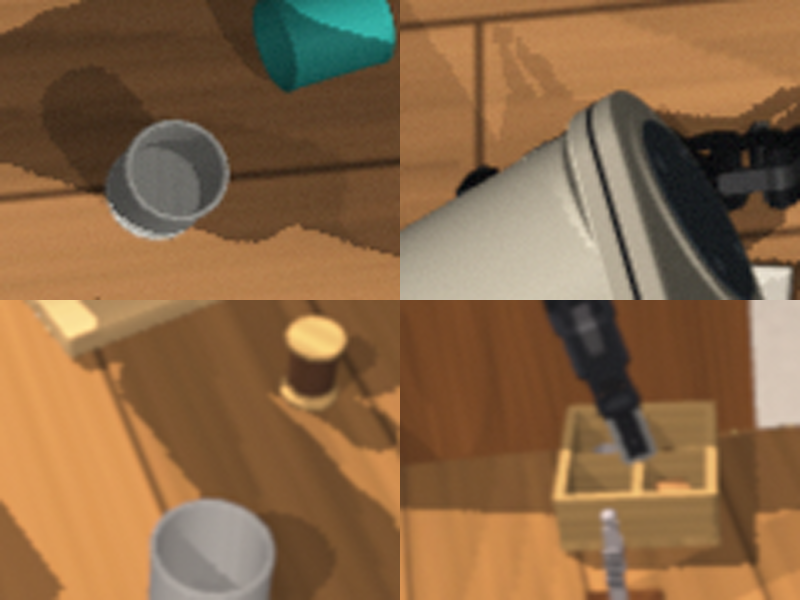

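Top view: the tin stands upright, rim centre ~(453,251). Side view: rim ~(354,344), with the tongs still in the stand at (220,145). Moving above the tongs.

Emit:
arm_command:
  turn:
    - [-0.02, 0.08, -0.05]
    - [-0.04, 0.15, -0.1]
    - [-0.053, 0.18, -0.139]
    - [-0.053, 0.18, -0.139]
    - [-0.053, 0.18, -0.139]
  linear:
    - [-0.03, 0.2, 0.045]
    - [-0.06, 0.4, 0.045]
    - [-0.079, 0.46, 0.045]
    - [-0.079, 0.46, -0.1]
    - [-0.079, 0.46, -0.1]
  jaw: [-1, -1, -1, -1, -1]

```text
time_s: 9.02
position: [0.4211, 0.3022, 0.2214]
tcp_rot: [0.001, 0.996, -0.089, 0.0]
wrist_force: [-0.3, -0.6, 0.0]
finger_gap: 0.0855
grasp_force: 0.0
```

Run:
```python
from h import *
p0,r0,st=here();print(st['time_s'],p0,st['joints'],r0.as_matrix()[:,1:])
delta(p0,r0,[.421,.305,.088],tool([0,0,-1],[-.174,-.985,0]))
a=onz("top",453.1,251.3,.065);b=tri((453.1,251.3),(353.6,344.4));print("tin",a,b)
s=shot("side");cv2.imwrite("pics/s3.png",cv2.resize(s[90:220,140:300],(800,600)))
```

```text
9.025 [0.42112016 0.30218944 0.22138488] [ 6.00242834e-01  2.80298345e-01  1.87208713e+00 -1.59154257e-03
  9.89816268e-01  2.35038846e+00] [[-1.77529557e-01  2.49336274e-04]
 [-9.84114509e-01 -1.44156118e-03]
 [ 1.37439819e-03 -9.99998930e-01]]
linear [-6.000e-04  1.410e-02 -6.669e-01] turn [0.001  0.0002 0.0024]
tin [ 0.54565743 -0.29343786  0.065     ] (array([ 0.54890614, -0.29491074,  0.06102655]), [array([ 0.1, -1.3]), array([-1.5,  0.4])])
```

View pics/s3.png

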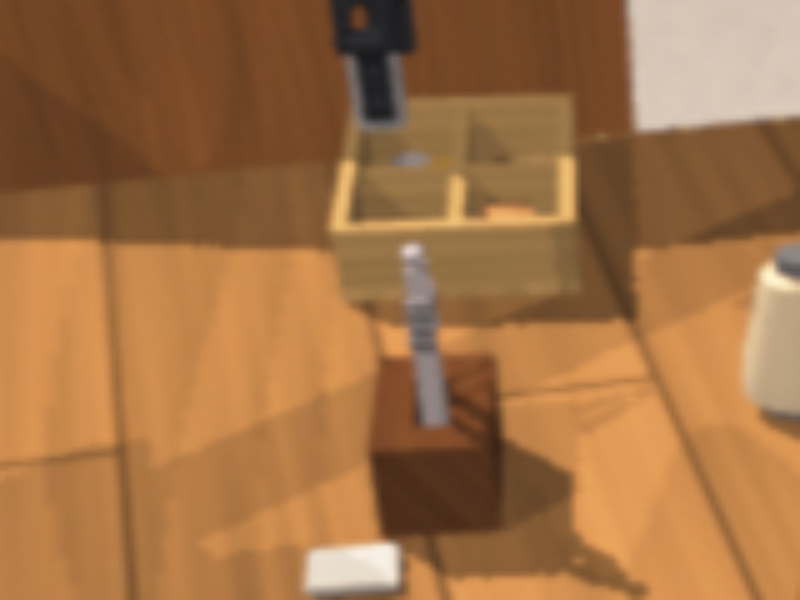

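Run:
```python
from h import *
p0,r0,st=here();y=r0.as_matrix()[:,1]
for k in(.04,.05): print("finger",proj("side",p0+k*y+[0,0,.01]))
for x in(.417,.421,.425): print(x,proj("side",[x,.304,.143]),proj("side",[x,.304,.147]),proj("side",[x,.304,.106]), proj("top",[x,.304,.143]))
```

```text
finger [215.93069009 116.27774937]
finger [215.65279534 118.15103428]
0.417 [219.27458888 144.39904884] [219.08678495 142.89140464] [220.97395581 158.04115292] [134.48282822 345.26219305]
0.421 [220.9424843  144.20629735] [220.7584517  142.69946251] [222.60775546 157.84131959] [134.44721152 342.9462467 ]
0.425 [222.60767182 144.0138588 ] [222.42739854 142.50783267] [224.2389546  157.64180433] [134.41166175 340.63465216]
```

Emit:
arm_command:
  turn:
    - [0, 0, 0]
    - [0, 0, 0]
    - [0, 0, 0]
    - [0, 0, 0]
    - [0, 0, 0]
    - [0, 0, 0]
    - [0, 0, 0]
    - [0, 0, 0]
  linear:
    - [0.011, 0.017, 0]
    - [0.011, 0.017, -0.2]
    - [0.011, 0.017, -0.4]
    - [0.011, 0.017, -0.6]
    - [0.011, 0.017, -0.667]
    - [0.011, 0.017, -0.667]
    - [0.011, 0.017, -0.667]
    - [0.011, 0.017, -0.667]
  jaw: [-1, -1, -1, -1, -1, 0, 0.3, 0.3]
  squeeze: 20

```text
time_s: 10.07
position: [0.4246, 0.3081, 0.0905]
tcp_rot: [-0.001, 0.996, -0.088, 0.003]
wrist_force: [-0.2, 0.3, -0.3]
finger_gap: 0.0319
grasp_force: 0.0
```

Emit:
arm_command:
  turn:
    - [0, 0, 0]
    - [0, 0, 0]
    - [0, 0, 0]
    - [0, 0, 0]
  linear:
    - [0, -0.005, -0.013]
    - [0, -0.005, -0.013]
    - [0, -0.005, -0.013]
    - [0, -0.005, -0.013]
  jaw: [0.36, 0.4, 0.42, 0.42]

```text
time_s: 10.58
position: [0.424, 0.3067, 0.0866]
tcp_rot: [-0.001, 0.996, -0.088, 0.002]
wrist_force: [-0.5, -0.2, 3.0]
finger_gap: 0.025
grasp_force: 5.3
```

Emit:
arm_command:
  turn:
    - [0, 0, 0]
    - [0, 0, 0]
    - [0, 0, 0]
    - [0, 0, 0]
    - [0, 0, 0]
    - [0, 0, 0]
  linear:
    - [0, 0, 0]
    - [0, 0, 0]
    - [0, 0, 0.15]
    - [0, 0, 0.35]
    - [0, 0, 0.6]
    - [0, 0, 0.6]
  jaw: [0.45, 0.45, 0.45, 0.45, 0.45, 0.45]

```text
time_s: 11.32
position: [0.4253, 0.3074, 0.2096]
tcp_rot: [-0.002, 0.996, -0.088, 0.004]
wrist_force: [-0.3, -0.8, -1.4]
finger_gap: 0.0237
grasp_force: 5.8
```

Run:
```python
from h import *
p0,r0,st=here();print(st['time_s'],p0,st['finger_gap'],st['grasp_force'],st['wrist_force'],st['joints'][5])
s=shot("side");cv2.imwrite("pics/s4.png",cv2.resize(s[70:200,140:300],(800,600)))
T=r0.as_matrix()
for z in(.073,.113-.052+.0,-.02): print(z,proj("side",p0+z*T[:,2]))
# hat plan
for yaw in(11,13):
    a=np.radians(yaw);F=R.from_euler('z',a).as_matrix()@R.from_euler('y',-25,degrees=True).as_matrix()
    o=np.array([.612,.0106,.1143]); rr=tool(-F[:,2],-F[:,1])
    for d in (.16,.10,.028): delta(p0,r0,o+F[:,2]*d,rr)
    print(F[:,2])
```

```text
11.325 [0.42530155 0.30744793 0.20963815] 0.0236850851789422 5.846309512853622 [-0.25140873 -0.75008596 -1.36149042] 2.3529876568986547
0.073 [223.06398897 145.66250961]
0.061000000000000006 [222.48870925 141.17591641]
-0.02 [218.39964047 109.28536421]
linear [ 0.6016 -1.5488  0.2484] turn [-0.0012 -0.2876  0.2414]
linear [ 0.7261 -1.5246 -0.0235] turn [-0.0012 -0.2876  0.2414]
linear [ 0.8754 -1.4955 -0.3498] turn [-0.0012 -0.2876  0.2414]
[-0.41485357 -0.08063937  0.90630779]
linear [ 0.6041 -1.5603  0.2484] turn [ 0.0039 -0.2879  0.2643]
linear [ 0.7276 -1.5318 -0.0235] turn [ 0.0039 -0.2879  0.2643]
linear [ 0.8758 -1.4975 -0.3498] turn [ 0.0039 -0.2879  0.2643]
[-0.41178658 -0.09506842  0.90630779]
```

View pics/s4.png

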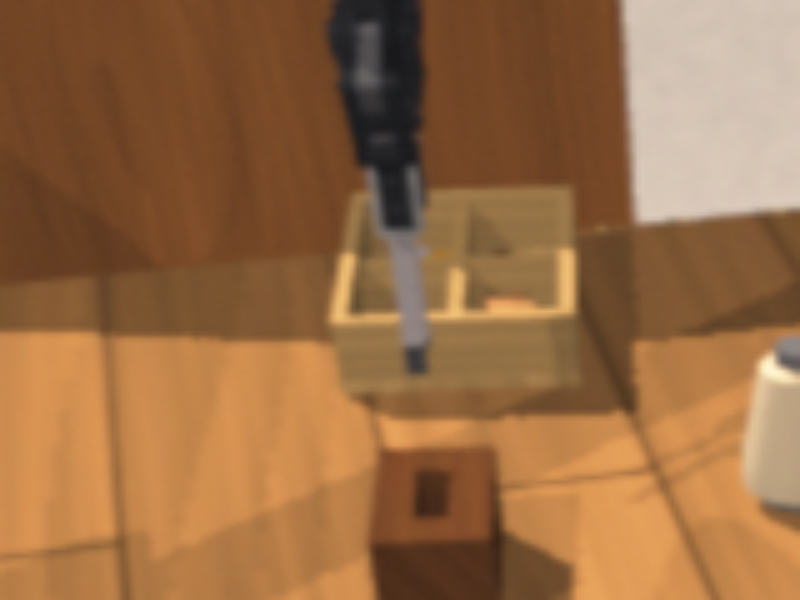

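The side view shows the tongs centred in the fingers with their tip ends at ~(223,151), as predicted. The empty well is at ~(227,177). Next, to a pose above the socket.

Emit:
arm_command:
  turn:
    - [0, 0, 0]
    - [0, -0.03, 0.03]
    - [0, -0.07, 0.06]
    - [0, -0.12, 0.1]
    - [0, -0.17, 0.15]
    - [0, -0.22, 0.2]
    - [0, -0.25, 0.22]
    - [0.001, -0.288, 0.253]
    - [0.001, -0.288, 0.253]
  linear:
    - [0, 0, 0.2]
    - [0.05, -0.1, 0.3]
    - [0.1, -0.25, 0.3]
    - [0.2, -0.4, 0.3]
    - [0.3, -0.55, 0.3]
    - [0.4, -0.7, 0.3]
    - [0.5, -0.85, 0.3]
    - [0.6, -1, 0.3]
    - [0.6, -1, 0.3]
  jaw: [0.45, 0.45, 0.45, 0.45, 0.45, 0.45, 0.45, 0.45, 0.45]

```text
time_s: 12.5
position: [0.5426, 0.1042, 0.2638]
tcp_rot: [-0.02, 0.972, 0.1, 0.211]
wrist_force: [-0.9, 0.6, -1.9]
finger_gap: 0.0233
grasp_force: 5.9
```

Emit:
arm_command:
  turn:
    - [0, 0, 0]
    - [0, 0, 0]
    - [0, 0, 0]
    - [0, 0, 0]
    - [0, 0, 0]
    - [0, 0, 0]
  linear:
    - [0, -0.2, 0]
    - [0, -0.4, -0.02]
    - [0, -0.555, -0.05]
    - [0.06, -0.54, -0.15]
    - [0.1, -0.53, -0.25]
    - [0.1, -0.53, -0.25]
  jaw: [0.45, 0.45, 0.45, 0.45, 0.45, 0.45]

```text
time_s: 13.25
position: [0.562, 0.0013, 0.2136]
tcp_rot: [-0.021, 0.972, 0.102, 0.211]
wrist_force: [-0.1, 0.1, 0.1]
finger_gap: 0.024
grasp_force: 5.9
```

```bash
cat > hp.py <<'E'
from h import *
p0,r0,st=here();print(st['time_s'],p0,st['finger_gap'],st['grasp_force'],st['wrist_force'],st['joints'][5])
a=np.radians(12);F=R.from_euler('z',a).as_matrix()@R.from_euler('y',-25,degrees=True).as_matrix()
o=np.array([.612,.0106,.1143]); rr=tool(-F[:,2],-F[:,1])
print("TCP in hat",F.T@(p0-o),"tip",F.T@(p0+.077*r0.as_matrix()[:,2]-o))
E
python3 - <<'E'
from hp import *
for d in (.10,.06,.028): delta(p0,r0,o+F[:,2]*d,rr)
s=shot("side");t=shot("top")
tile([(s,284,135,100),(t,244,170,100)],"pics/s5.png")
tip=p0+.077*r0.as_matrix()[:,2]
print(proj("side",tip),proj("side",o),proj("top",tip),proj("top",o))
E
```

```text
13.25 [0.56199235 0.00125405 0.21356312] 0.023970248746285897 5.8570557832717896 [-0.13280481  0.10068163  0.08298134] 1.0697674609801913
TCP in hat [-0.00414259  0.00125546  0.11145646] tip [-0.00490962  0.00106725  0.03446051]
linear [ 0.0433  0.0028 -0.0432] turn [ 0.0028 -0.0062  0.0008]
linear [ 0.126   0.0204 -0.2244] turn [ 0.0028 -0.0062  0.0008]
linear [ 0.1922  0.0344 -0.3694] turn [ 0.0028 -0.0062  0.0008]
[324.99451113 199.4843191 ] [332.87610805 209.15271318] [295.29127057 232.19811088] [293.78946541 226.46291896]
```

View pics/s5.png

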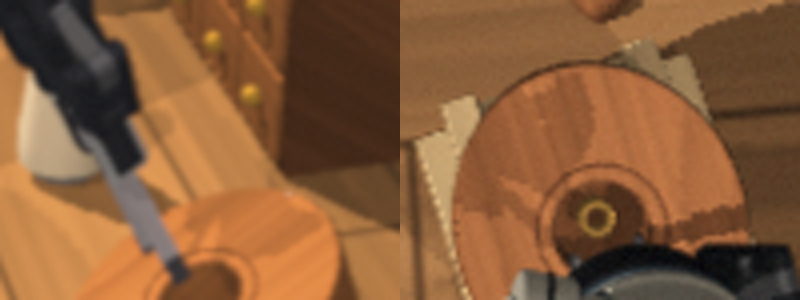

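Side view: the near tip end is at ~(329,205), just above the socket mouth. Top view: the tips are at (287.8,234.5) and (303.5,229.5), midpoint (295.6,232) against a predicted (295.3,232.2), and the bush is at (293.5,224). The model holds. Inserting to d=0.06.

Emit:
arm_command:
  turn:
    - [0.003, -0.006, 0.001]
    - [0.003, -0.006, 0.001]
    - [0.003, -0.006, 0.001]
    - [0.003, -0.006, 0.001]
    - [0.003, -0.006, 0.001]
  linear:
    - [0.043, 0.003, -0.043]
    - [0.043, 0.003, -0.043]
    - [0.085, 0.012, -0.135]
    - [0.126, 0.02, -0.224]
    - [0.126, 0.02, -0.224]
  jaw: [0.45, 0.45, 0.45, 0.45, 0.45]

```text
time_s: 13.98
position: [0.5885, 0.0046, 0.1707]
tcp_rot: [-0.022, 0.971, 0.102, 0.217]
wrist_force: [-0.1, -0.3, -1.5]
finger_gap: 0.0238
grasp_force: 5.9
```

Run:
```python
from hp import *
for d in (.04,.028): delta(p0,r0,o+F[:,2]*d,rr)
```

```text
13.975 [0.58850476 0.00459265 0.17071127] 0.02381754694011292 5.856912732124329 [-0.08348225 -0.33004421 -1.50692165] 0.9964679022030516
TCP in hat [ 0.00187986 -0.00099114  0.06136635] tip [ 0.00217574 -0.00106209 -0.01563304]
linear [ 0.0348  0.0125 -0.1008] turn [0.0001 0.0026 0.0001]
linear [ 0.0596  0.0177 -0.1552] turn [0.0001 0.0026 0.0001]
```

Emit:
arm_command:
  turn:
    - [0, 0, 0]
    - [0, 0, 0]
    - [0, 0.002, 0]
    - [0, 0.002, 0]
  linear:
    - [0.02, 0.008, -0.05]
    - [0.035, 0.012, -0.1]
    - [0.057, 0.017, -0.147]
    - [0.057, 0.017, -0.147]
  jaw: [0.45, 0.45, 0.45, 0.45]

```text
time_s: 14.48
position: [0.6004, 0.0079, 0.1415]
tcp_rot: [-0.022, 0.971, 0.102, 0.216]
wrist_force: [0.3, 0.1, -1.1]
finger_gap: 0.0236
grasp_force: 5.8
```

```bash
python3 hp.py
```

```text
14.475 [0.60041072 0.00792074 0.1415466 ] 0.023572717305619002 5.835400968790054 [ 0.31572969  0.1376798  -1.14065469] 0.9553143367005946
TCP in hat [ 0.00073613 -0.00021117  0.02972004] tip [ 0.00089094 -0.00027157 -0.04727978]
```

Emit:
arm_command:
  turn:
    - [0, 0, 0]
    - [0, 0, 0]
    - [0, 0, 0]
    - [0, 0, 0]
    - [0, 0, 0]
  linear:
    - [0, 0, 0]
    - [0, 0, 0]
    - [0, 0, 0]
    - [0, 0, 0]
    - [0, 0, 0]
  jaw: [0.5, 0.55, 0.6, 0.6, 0.6]
  squeeze: 36

```text
time_s: 15.1
position: [0.6003, 0.0079, 0.1423]
tcp_rot: [-0.022, 0.971, 0.102, 0.217]
wrist_force: [0.5, -0.2, -1.5]
finger_gap: 0.0203
grasp_force: 35.1
```

Emit:
arm_command:
  turn:
    - [0, 0, 0]
    - [0, 0, 0]
    - [0, 0, 0]
    - [0, 0, 0]
    - [0, 0, 0]
    - [0, 0, 0]
    - [0, 0, 0]
  linear:
    - [-0.021, -0.004, 0.045]
    - [-0.062, -0.013, 0.136]
    - [-0.103, -0.022, 0.227]
    - [-0.145, -0.031, 0.317]
    - [-0.196, -0.042, 0.43]
    - [-0.248, -0.053, 0.544]
    - [-0.248, -0.053, 0.544]
  jaw: [0.6, 0.6, 0.6, 0.6, 0.6, 0.6, 0.6]

```text
time_s: 15.98
position: [0.5512, -0.003, 0.2533]
tcp_rot: [-0.022, 0.97, 0.102, 0.219]
wrist_force: [0.5, -0.2, -1.1]
finger_gap: 0.0203
grasp_force: 35.2
```

Run:
```python
from hp import *
t=shot("top");cv2.imwrite("pics/t6.png",t)
# tin rim: re-estimate centre numerically, grey low-saturation pixels vs the standing pic t2
im=cv2.imread("pics/t2.png");hsv=cv2.cvtColor(im,cv2.COLOR_BGR2HSV)
m=((hsv[...,1]<45)&(hsv[...,2]>60)).astype(np.uint8);m[:, :425]=0;m[:,485:]=0;m[:225]=0;m[285:]=0
c=max(cv2.findContours(m,cv2.RETR_EXTERNAL,cv2.CHAIN_APPROX_NONE)[0],key=cv2.contourArea)
print("box",cv2.boundingRect(c),cv2.contourArea(c))
for cc in ([.5457,-.2934],[.549,-.295]):
    P=[];
    for z in(0,.065):
        P+= [proj("top",[cc[0]+.03*np.cos(k),cc[1]+.03*np.sin(k),z]) for k in np.linspace(0,6.28,60)]
    P=np.array(P);print(cc,P.min(0),P.max(0))
    delta(p0,r0,[cc[0],cc[1],.20],tool([0,0,-1],r0.as_matrix()[:,1]))
```

```text
15.975 [ 0.55115265 -0.0030182   0.25326527] 0.020312639245896973 35.23546278476715 [ 0.48648664 -0.22774143 -1.06456149] 1.0767681921221148
TCP in hat [ 0.00222181 -0.00066974  0.15229516] tip [ 0.00273405 -0.00085495  0.07529709]
box (432, 236, 37, 36) 908.5
[0.5457, -0.2934] [431.63788431 236.35820303] [468.47787876 272.19551352]
linear [-0.0273 -1.4519 -0.2663] turn [-0.0597  0.2892 -0.0004]
[0.549, -0.295] [432.18553728 234.66054379] [469.03138251 270.54645334]
linear [-0.0108 -1.4599 -0.2663] turn [-0.0597  0.2892 -0.0004]
```

Emit:
arm_command:
  turn:
    - [0, 0, 0]
    - [-0.01, 0.05, 0]
    - [-0.02, 0.1, 0]
    - [-0.03, 0.15, 0]
    - [-0.04, 0.2, 0]
    - [-0.05, 0.25, 0]
    - [-0.06, 0.289, 0]
    - [-0.06, 0.289, 0]
    - [-0.06, 0.289, 0]
  linear:
    - [0, -0.1, 0.1]
    - [0, -0.25, 0.1]
    - [0, -0.4, 0.1]
    - [0, -0.55, 0.1]
    - [0, -0.7, 0.1]
    - [0, -0.85, 0.1]
    - [0, -1, 0.1]
    - [0, -1, 0.05]
    - [0, -1, 0.05]
  jaw: [0.6, 0.6, 0.6, 0.6, 0.6, 0.6, 0.6, 0.6, 0.6]

```text
time_s: 17.15
position: [0.5496, -0.2018, 0.2586]
tcp_rot: [-0.002, 0.995, 0.104, -0.003]
wrist_force: [0.7, -0.1, -1.4]
finger_gap: 0.0203
grasp_force: 35.4
```

Emit:
arm_command:
  turn:
    - [0, 0, 0]
    - [0, 0, 0]
    - [0, 0, 0]
    - [0, 0, 0]
    - [0, 0, 0]
  linear:
    - [-0.02, -0.15, 0]
    - [-0.02, -0.3, -0.05]
    - [-0.02, -0.45, -0.15]
    - [-0.02, -0.455, -0.25]
    - [-0.02, -0.455, -0.25]
  jaw: [0.6, 0.6, 0.6, 0.6, 0.6]

```text
time_s: 17.77
position: [0.5454, -0.2924, 0.2092]
tcp_rot: [-0.002, 0.995, 0.105, -0.003]
wrist_force: [0.2, 0.6, -1.0]
finger_gap: 0.0205
grasp_force: 35.5
```

```bash
cat > tp.py <<'E'
from h import *
p0,r0,st=here();print(st['time_s'],p0,st['finger_gap'],st['grasp_force'],st['wrist_force'],st['joints'])
for z in (.20,.15,.088): delta(p0,r0,[.5465,-.294,z],tool([0,0,-1],r0.as_matrix()[:,1]))
tip=p0+.069*r0.as_matrix()[:,2];print("tip",tip)
E
python3 tp.py
```

```text
17.775 [ 0.54536269 -0.29243477  0.20919381] 0.020503747614254372 35.470964312553406 [ 0.23585675  0.61120669 -1.02131902] [-5.10901671e-01  4.42287982e-01  1.65621456e+00 -1.26093814e-03
  1.05043406e+00  8.51138511e-01]
linear [ 0.0057 -0.0078 -0.046 ] turn [-0.0018 -0.0046 -0.    ]
linear [ 0.0057 -0.0078 -0.296 ] turn [-0.0018 -0.0046 -0.    ]
linear [ 0.0057 -0.0078 -0.606 ] turn [-0.0018 -0.0046 -0.    ]
tip [ 0.54488378 -0.29225286  0.14019571]
```

Emit:
arm_command:
  turn:
    - [-0.002, -0.005, 0]
    - [-0.002, -0.005, 0]
    - [-0.002, -0.005, 0]
    - [-0.002, -0.005, 0]
    - [-0.002, -0.005, 0]
    - [-0.002, -0.005, 0]
  linear:
    - [0.006, -0.008, -0.1]
    - [0.006, -0.008, -0.25]
    - [0.006, -0.008, -0.4]
    - [0.006, -0.008, -0.53]
    - [0.006, -0.008, -0.59]
    - [0.006, -0.008, -0.59]
  jaw: [0.6, 0.6, 0.6, 0.6, 0.6, 0.6]

```text
time_s: 18.52
position: [0.548, -0.2948, 0.0931]
tcp_rot: [0.001, 0.994, 0.105, 0.002]
wrist_force: [0.4, 1.3, -0.7]
finger_gap: 0.0204
grasp_force: 35.5
```

```bash
python3 tp.py
```

```text
18.525 [ 0.54799961 -0.29476115  0.09311775] 0.02043972684064736 35.4571008682251 [ 0.38039013  1.34437316 -0.67269261] [-5.12435286e-01  5.94971797e-01  1.71723385e+00 -5.20607377e-04
  8.25271391e-01  8.48837331e-01]
linear [-0.0075  0.0038  0.5344] turn [ 0.0016  0.0023 -0.    ]
linear [-0.0075  0.0038  0.2844] turn [ 0.0016  0.0023 -0.    ]
linear [-0.0075  0.0038 -0.0256] turn [ 0.0016  0.0023 -0.    ]
tip [ 0.54823417 -0.29492339  0.02411834]
```

Emit:
arm_command:
  turn:
    - [0, 0, 0]
    - [0, 0, 0]
    - [0, 0, 0]
    - [0, 0, 0]
    - [0, 0, 0]
    - [0, 0, 0]
    - [0, 0, 0]
  linear:
    - [-0.005, 0.004, -0.018]
    - [-0.005, 0.004, -0.018]
    - [-0.005, 0.004, -0.018]
    - [-0.005, 0.004, -0.018]
    - [-0.005, 0.004, -0.018]
    - [-0.005, 0.004, -0.018]
    - [-0.005, 0.004, -0.018]
  jaw: [0.6, 0.6, 0.55, 0.5, 0.46, 0.435, 0.435]

```text
time_s: 19.4
position: [0.5469, -0.2945, 0.0894]
tcp_rot: [0.002, 0.995, 0.104, 0.002]
wrist_force: [0.1, 0.1, 0.1]
finger_gap: 0.0243
grasp_force: 5.2
```

Released. I'll lift straight up and check inside the tin numerically.

Emit:
arm_command:
  turn:
    - [0, 0, 0]
    - [0, 0, 0]
    - [0, 0, 0]
    - [0, 0, 0]
    - [0, 0, 0]
    - [0, 0, 0]
    - [0, 0, 0]
  linear:
    - [0, 0, 0.1]
    - [0, 0, 0.25]
    - [0, 0, 0.45]
    - [0, 0, 0.7]
    - [0, 0.2, 0.85]
    - [0, 0.45, 0.85]
    - [0, 0.7, 0.85]
  jaw: [0.44, 0.445, 0.45, 0.45, 0.45, 0.45, 0.45]

```text
time_s: 20.27
position: [0.5471, -0.1534, 0.2617]
tcp_rot: [0.002, 0.995, 0.104, 0.003]
wrist_force: [1.2, 0.1, -0.4]
finger_gap: 0.0237
grasp_force: 5.8
```

Emit:
arm_command:
  turn:
    - [0, 0, 0]
    - [0, 0, 0]
    - [0, 0, 0]
    - [0, 0, 0]
    - [0, 0, 0]
  linear:
    - [0, 0.25, 0]
    - [0, 0.5, 0]
    - [0, 0.75, 0]
    - [0, 1, 0]
    - [0, 1, 0]
  jaw: [0.45, 0.45, 0.45, 0.45, 0.45]

```text
time_s: 20.9
position: [0.5469, 0.0484, 0.261]
tcp_rot: [0.001, 0.994, 0.107, 0.003]
wrist_force: [-0.2, -0.5, -1.3]
finger_gap: 0.0236
grasp_force: 5.8
```

Run:
```python
from tp import *
t=shot("top");cv2.imwrite("pics/t7.png",t)
b=cv2.imread("pics/t2.png");d=cv2.absdiff(t,b).max(2)[225:285,425:485]
m=(d>30).astype(np.uint8);n,l,s,c=cv2.connectedComponentsWithStats(m)
for i in range(1,n):
    if s[i,4]>15: print(s[i],c[i]+[425,225], t[225:285,425:485][l==i].mean(0), b[225:285,425:485][l==i].mean(0))
hsv=cv2.cvtColor(t,cv2.COLOR_BGR2HSV)[225:285,425:485]
y=(hsv[...,1]>70)&(hsv[...,2]>50);yy,xx=np.mgrid[225:285,425:485]
k=y&((xx-453)**2+(yy-252)**2<14**2);print("coloured px in mouth",k.sum(),xx[k].mean(),yy[k].mean())
print("floor c",proj("top",[.5465,-.294,.024]),"stand well",onz("side",226.6,177,.055))
print("stand target"); delta(p0,r0,[.424,.307,.20],tool([0,0,-1],[-.174,-.985,0]))
```

```text
20.9 [0.54694121 0.0483861  0.26096402] 0.02361063801063814 5.8145056664943695 [-0.20033616 -0.49393578 -1.32813148] [ 0.06795244  0.27487282  1.77527328 -0.00286478  1.08606932  1.42661768]
linear [-0.0022 -1.7119 -0.3048] turn [ 0.0014  0.0037 -0.    ]
linear [-0.0022 -1.7119 -0.5548] turn [ 0.0014  0.0037 -0.    ]
linear [-0.0022 -1.7119 -0.8648] turn [ 0.0014  0.0037 -0.    ]
tip [0.54732337 0.04823681 0.19196524]
[   0    0   60   48 1635] [450.92477064 248.42018349] [ 95.64831804 125.08012232 155.64281346] [57.85321101 73.86972477 91.37431193]
[48  0 12 11 50] [480.84 227.8 ] [ 66.2  105.98 147.54] [40.04 64.1  90.08]
coloured px in mouth 74 448.44594594594594 256.3918918918919
floor c [448.86293683 255.12044193] stand well [0.4245727  0.29687808 0.055     ]
stand target
linear [-0.6147  1.2931 -0.3048] turn [ 0.0021  0.0034 -0.2589]
```

The bush is in the tin: coloured pixels at (448.4,256.4), against the floor centre at (448.9,255.1). Moving to above the stand, checking the well numerically on the way.

Run:
```python
from h import *
yv=np.array([.174,.985,0]);xv=np.array([.985,-.174,0])
print("near tip pred (obs 223.2,151)",proj("side",np.array([.4253,.3074,.2096-.077])-.0165*yv), proj("side",np.array([.4253,.3074,.2066-.077])-.0165*yv))
for c in ([.4204,.3035,.055],[.424,.300,.055],[.424,.307,.055]):
    c=np.array(c);print(c,"far",proj("side",c+.05*yv),"near",proj("side",c-.05*yv),"L",proj("side",c-.03*xv),"R",proj("side",c+.03*xv),"top",proj("top",c))
print("obs far v167.5 near v187; centre u226.6")
s=cv2.imread("pics/s4.png") # well: dark pixels
g=cv2.cvtColor(s,cv2.COLOR_BGR2GRAY)[455:535,390:480]
th,m=cv2.threshold(g,0,1,cv2.THRESH_BINARY_INV+cv2.THRESH_OTSU);yy,xx=np.nonzero(m);print(th,xx.min()+390,xx.max()+390,yy.min()+455,yy.max()+455)
print("well ends",[proj("side",np.array([.4204,.3035,.055])+k*yv) for k in(-.025,.025)])
```

```text
near tip pred (obs 223.2,151) [222.69842341 150.44279209] [222.83342262 151.56137741]
[0.4204 0.3035 0.055 ] far [225.41878759 166.08648677] near [223.6989147 186.3984408] L [212.54620997 176.42523591] R [236.5688365 175.3988293] top [150.22983838 345.57069656]
[0.424 0.3   0.055] far [226.98550472 166.55810876] near [225.36891149 186.93356266] L [214.14872819 176.92908007] R [238.19958085 175.89866718] top [152.02916904 343.48018506]
[0.424 0.307 0.055] far [226.61896681 165.26767687] near [224.9850321  185.46380992] L [213.82581098 175.54773039] R [237.7729256  174.52855857] top [148.34690804 343.8306218 ]
obs far v167.5 near v187; centre u226.6
72.0 413 449 469 518
well ends [array([224.15029634, 181.06755666]), array([225.00954467, 170.91970636])]
```

Emit:
arm_command:
  turn:
    - [0, 0, -0.05]
    - [0, 0, -0.1]
    - [0, 0, -0.15]
    - [0, 0, -0.2]
    - [0.002, 0.003, -0.259]
    - [0.002, 0.003, -0.259]
    - [0.002, 0.003, -0.259]
  linear:
    - [-0.1, 0.2, 0]
    - [-0.2, 0.4, 0]
    - [-0.3, 0.6, 0]
    - [-0.4, 0.8, 0]
    - [-0.5, 0.95, 0]
    - [-0.615, 1, 0]
    - [-0.615, 1, 0]
  jaw: [0.45, 0.45, 0.45, 0.45, 0.45, 0.45, 0.45]

```text
time_s: 21.82
position: [0.4233, 0.245, 0.2601]
tcp_rot: [0.0, 0.996, -0.089, -0.0]
wrist_force: [0.2, -0.2, -1.3]
finger_gap: 0.0237
grasp_force: 5.8
```

```bash
cat > sp.py <<'E'
from h import *
p0,r0,st=here();print(st['time_s'],p0,st['finger_gap'],st['wrist_force'],st['joints'][5])
for z in (.16,.12,.089): delta(p0,r0,[.4235,.3035,z],tool([0,0,-1],[-.1755,-.9845,0]))
E
python3 sp.py
```

```text
21.825 [0.42334301 0.24502416 0.26005441] 0.023746313143492483 [ 0.20546978 -0.20101548 -1.26405676] 2.249229110937124
linear [ 0.0008  0.2924 -0.5003] turn [ 0.0002 -0.0007  0.0013]
linear [ 0.0008  0.2924 -0.7003] turn [ 0.0002 -0.0007  0.0013]
linear [ 8.000e-04  2.924e-01 -8.553e-01] turn [ 0.0002 -0.0007  0.0013]
```

Emit:
arm_command:
  turn:
    - [0, 0, 0]
    - [0, 0, 0]
    - [0, 0, 0]
    - [0, 0, 0]
    - [0, 0, 0]
  linear:
    - [0.001, 0.15, 0]
    - [0.001, 0.292, 0]
    - [0.001, 0.292, -0.25]
    - [0.001, 0.292, -0.5]
    - [0.001, 0.292, -0.5]
  jaw: [0.45, 0.45, 0.45, 0.45, 0.45]

```text
time_s: 22.45
position: [0.4231, 0.3014, 0.1568]
tcp_rot: [0.003, 0.996, -0.09, -0.003]
wrist_force: [0.1, -0.7, -0.9]
finger_gap: 0.0235
grasp_force: 5.8
```

```bash
python3 sp.py
```

```text
22.45 [0.42312133 0.30143276 0.15680519] 0.0235300005502641 [ 0.09047761 -0.70835268 -0.90675762] 2.3471044897254156
linear [0.0019 0.0103 0.016 ] turn [ 0.003  -0.0047  0.0028]
linear [ 0.0019  0.0103 -0.184 ] turn [ 0.003  -0.0047  0.0028]
linear [ 0.0019  0.0103 -0.339 ] turn [ 0.003  -0.0047  0.0028]
```

Tips at ~0.08, above the stand top. Lowering in stages and watching the force.

Emit:
arm_command:
  turn:
    - [0.003, -0.005, 0.003]
    - [0.003, -0.005, 0.003]
    - [0.003, -0.005, 0.003]
    - [0.003, -0.005, 0.003]
    - [0.003, -0.005, 0.003]
  linear:
    - [0.003, 0.008, -0.05]
    - [0.003, 0.008, -0.1]
    - [0.003, 0.008, -0.15]
    - [0.003, 0.008, -0.2]
    - [0.003, 0.008, -0.2]
  jaw: [0.45, 0.45, 0.45, 0.45, 0.45]

```text
time_s: 23.08
position: [0.4242, 0.3052, 0.1187]
tcp_rot: [-0.002, 0.996, -0.087, 0.002]
wrist_force: [0.2, -0.1, -0.7]
finger_gap: 0.0235
grasp_force: 5.8
```

```bash
python3 sp.py
```

```text
23.075 [0.42423481 0.30519362 0.11867036] 0.023451917384194467 [ 0.22783094 -0.06026896 -0.70814513] 2.3461150752733766
linear [-0.0037 -0.0085  0.2066] turn [-0.0023  0.0032 -0.0012]
linear [-0.0037 -0.0085  0.0066] turn [-0.0023  0.0032 -0.0012]
linear [-0.0037 -0.0085 -0.1484] turn [-0.0023  0.0032 -0.0012]
```

The tips are inside the well (end ≈ 0.042, below the 0.055 top) with no contact force. Lowering to the floor.

Emit:
arm_command:
  turn:
    - [0, 0, 0]
    - [0, 0, 0]
    - [0, 0, 0]
    - [0, 0, 0]
  linear:
    - [-0.001, -0.004, -0.06]
    - [-0.001, -0.004, -0.11]
    - [-0.001, -0.004, -0.148]
    - [-0.001, -0.004, -0.148]
  jaw: [0.45, 0.45, 0.45, 0.45]

```text
time_s: 23.58
position: [0.4241, 0.3044, 0.089]
tcp_rot: [-0.002, 0.996, -0.087, 0.002]
wrist_force: [-0.2, 0.7, -1.5]
finger_gap: 0.0235
grasp_force: 5.8
```

Opening the gripper gently, then retreating upward.

Emit:
arm_command:
  turn:
    - [0, 0, 0]
    - [0, 0, 0]
    - [0, 0, 0]
    - [0, 0, 0]
    - [0, 0, 0]
    - [0, 0, 0]
    - [0, 0, 0]
  linear:
    - [0, 0, -0.005]
    - [0, 0, -0.008]
    - [0, 0, -0.008]
    - [0, 0, -0.008]
    - [0, 0, -0.008]
    - [0, 0, -0.008]
    - [0, 0, -0.008]
  jaw: [0.43, 0.4, 0.35, 0.1, -0.5, -1, -1]

```text
time_s: 24.45
position: [0.4245, 0.3047, 0.0883]
tcp_rot: [-0.002, 0.996, -0.087, 0.003]
wrist_force: [-0.3, 0.3, 0.5]
finger_gap: 0.0855
grasp_force: 0.0
```

Emit:
arm_command:
  turn:
    - [0, 0, 0]
    - [0, 0, 0]
    - [0, 0, 0]
    - [0, 0, 0]
    - [0, 0, 0]
    - [0, 0, 0]
    - [0, 0, 0]
  linear:
    - [0, 0, 0.1]
    - [0, 0, 0.3]
    - [0, 0, 0.5]
    - [0, 0, 0.7]
    - [-0.1, -0.2, 0.8]
    - [-0.2, -0.45, 0.8]
    - [-0.2, -0.45, 0.8]
  jaw: [-1, -1, -1, -1, -1, -1, -1]

```text
time_s: 25.32
position: [0.3826, 0.2122, 0.2483]
tcp_rot: [-0.002, 0.996, -0.088, 0.002]
wrist_force: [-0.2, 0.1, -0.0]
finger_gap: 0.0853
grasp_force: 0.0
```

Run:
```python
from sp import *
s=shot("side");b=cv2.imread("pics/side0.png")
roi=(slice(138,190),slice(205,250))
d=cv2.absdiff(s,b).max(2)[roi];print("diff at stand vs start",(d>40).sum(),d.mean())
print(np.argwhere(d>40)[:40].tolist())
t=cv2.imread("pics/s4.png")
hsv=cv2.cvtColor(s,cv2.COLOR_BGR2HSV);hb=cv2.cvtColor(b,cv2.COLOR_BGR2HSV)
for h in(hsv,hb):
    m=(h[...,1]<60)[138:180,212:238]; print([ (138+i,np.nonzero(r)[0].mean().round(1)+212) for i,r in enumerate(m) if r.any()][::4])
```

```text
25.325 [0.38264785 0.21224042 0.24827616] 0.08531360660355329 [-0.19852006  0.05877908 -0.02263169] 2.2257928114240113
linear [ 0.2043  0.4563 -0.4414] turn [-0.0024  0.0035  0.0002]
linear [ 0.2043  0.4563 -0.6414] turn [-0.0024  0.0035  0.0002]
linear [ 0.2043  0.4563 -0.7964] turn [-0.0024  0.0035  0.0002]
diff at stand vs start 2 7.124358974358974
[[6, 15], [6, 16]]
[(143, np.float64(222.5)), (147, np.float64(223.5)), (151, np.float64(224.0)), (155, np.float64(224.0)), (159, np.float64(224.5)), (163, np.float64(224.5)), (167, np.float64(225.5)), (171, np.float64(226.0)), (175, np.float64(226.5)), (179, np.float64(226.5))]
[(143, np.float64(222.0)), (147, np.float64(222.5)), (151, np.float64(223.0)), (155, np.float64(223.5)), (159, np.float64(224.0)), (163, np.float64(224.0)), (167, np.float64(225.0)), (171, np.float64(225.5)), (175, np.float64(226.0)), (179, np.float64(226.0))]
```

The tongs image at the stand matches the start picture to within a pixel. The tin stands with the bush on its floor, and the arm is clear. Handing in.

```bash
python3 -c "
from plant import sign_off
print(sign_off())"
```

```text
the job is handed in; nothing more can be done
None
```

I handed the job in at about 25 s of the 70 s allowed. The tin stands upright with the bush on its floor and the tongs are back tips down in their stand, both checked in the camera images; `sign_off` gave no verdict.

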